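# Hand out a loaded drain strainer, tab towards the door

## Robot

A 7-joint arm with a two-finger parallel gripper is mounted at the origin on the work surface. World frame = base frame: x ahead of the robot, y to its left, z up, the work surface at z = 0. Lengths are in mm, angles in rad, forces in N, time in s.
With the tool pointing down it reaches from about 400 to 850 mm from the base axis. Payload 4.4 kg.
Tool frame: the origin (TCP) lies on the centre line of the jaws, within the pads' length; the fingertips stand ahead of it and the grasp point (between the pads) lies 3 mm ahead of it (r.nose_length is the z of the fingertips in the tool frame, in mm); z points along the fingers, x is the direction in which the jaws open and shut, and the axes are right-handed (so a half turn about z gives the same grasp; the last joint's range is limited). The gripper opens to 94 mm and grips with 3 to 60 N. Pads are 16 mm wide; open, the fingers measure 119 mm over their backs; the gripper's body (75 mm by 177 mm) begins 78 mm behind the grasp point.
Start: joints at [-1.375, 0.628, 0.038, 1.517, -0.027, 0.996, -0.02], TCP at [168.208, 627.873, 227.478] pointing down, gripper open.
Joint ranges: [-3.06, 3.06], [-0.37, 2.12], [-1.25, 1.32], [0.18, 2.47], [-1.1, 4.24], [0.23, 1.98], [-2.94, 2.94]. Speed limits (rad/s): [2.57, 2.57, 3.14, 3.14, 3.14, 3.14, 3.14].

## Interface

Orientations are given as a unit quaternion [x, y, z, w].
In Python, from bench import status, read_camera, sign_off, r gives the robot as it stands. The module is installed in compiled form; this text tells all that it offers.
- The arm moves only by the tool apply_moves, never from a script. Its argument "targets" is a list that holds one entry, the list of rows, each a list of 7 numbers: the closure in counts, from 0 (fully open) to 255 (shut), then the shift along the tool's x, y, z in units of 25 mm (1.0 is 25 mm), then the turn, a rotation vector about the tool's x, y, z in units of 5 degrees (1.0 is 5 degrees). In form: [[[grip, x, y, z, wx, wy, wz], ...]]. A call has 1 to 8 rows; each row is the pose to reach, as a shift and turn from the pose commanded when the call began, along the tool's axes at that moment; what a row does not reach only later rows make up. A row lasts 1/12 s, in which the tool goes at most 41.7 mm and 7.16 degrees, less where a joint would pass 70% of its speed; a pose out of reach is approached as far as the arm can. A call with a gripper value outside its range is refused whole. The fingers move at their own pace and stop on an object; "newtons" is the grip in N (left out, the last holds). Time passes only in rows, so rows that repeat a pose let the fingers close. It gives the time, the measured TCP pose, the force and the opening at its end, in the units of the state.
- status.state(): the state, without advancing time (a new reading comes with each control period).
- read_camera(name): name is "scene" or "side" or "wrist"; returns a dict with "image" (384x512x3 uint8, red, green, blue), "depth" (384x512 float32, mm along the optical axis (not along the pixel's ray), 0 where there is no reading), "fx", "fy", "cx", "cy" (pixels), "cam_to_world" (4x4, takes a point from camera to world coordinates). Camera axes: x right, y up, looking along -z (the intrinsics and any distortion apply to the point x, -y, -z); pixel columns grow to the right and rows downward; lengths in mm; the calibration is good to about 2 mm. A picture is of the moment at which its call begins.
- sign_off(): hands the job in, once; it reports no verdict.
The state is a dict: "t": time; "qpos": joint angles; "qvel": joint speeds; "joint_efforts": joint torques, N m; "eef_pos": TCP position; "tcp_rot": TCP orientation; "wrist_force": force on the tool from outside, world axes, zero at the start; "moment": the same for the moment, N m; "opening": finger opening in mm.
Only numpy, scipy, OpenCV 4.12 (cv2) and the standard library are available. Lean on these libraries where they do the work, as an engineer would, in place of code of your own. Each camera call takes 0.05 s, during which the arm holds its last target.

## Task

Count two of the four deodoriser balls out of the refill pack into the steel drain strainer that stands on the shelf, and leave the other two in their pockets. Then take the strainer by its rim, leaving its lifting tab free for a colleague to grasp, lift it level at least 10 cm clear of the shelf and only then turn it in the air, about a quarter turn, until the tab points at the swing door beyond the left end of the shelf, square to it; the two balls stay lying together in the middle of the dish all the while. Finish still holding the strainer up there, level and still, and disturb nothing else on the shelf.

Things in the scene. Friction and masses are not known exactly. Their poses are not given: they have to be found in the camera images.
- strainer_mid (a point): Centre of the loose round steel drain strainer, on its axis, 26.5 mm above its underside. 34.5 mm high, 0.13 kg: spigot 46 mm across, bowl, then an upright faceted rim band (19.5 to 34.5 mm up) 66 to 68 mm across outside, wall 3 mm, mouth 60 mm. The inside is dished: balls roll to the middle, where the floor is 13 mm above the underside. z is its axis, up; x points along the lifting tab.
- tab_end (a point): Outer end of the strainer's flat lifting tab: a steel strip 18 mm wide, 4 mm thick, that sticks out level from the top of the rim along the strainer's x, its end 93 mm from the axis and 32.5 mm above the underside.
- ball0_center (a point): Centre of a loose white deodoriser ball, smooth and slippery, 20 mm across, about 12 g. The four are alike; each starts in its own pocket of the pack, its centre 22 mm above the shelf.
- ball1_center (a point): Centre of a loose white deodoriser ball, smooth and slippery, 20 mm across, about 12 g. The four are alike; each starts in its own pocket of the pack, its centre 22 mm above the shelf.
- ball2_center (a point): Centre of a loose white deodoriser ball, smooth and slippery, 20 mm across, about 12 g. The four are alike; each starts in its own pocket of the pack, its centre 22 mm above the shelf.
- ball3_center (a point): Centre of a loose white deodoriser ball, smooth and slippery, 20 mm across, about 12 g. The four are alike; each starts in its own pocket of the pack, its centre 22 mm above the shelf.
- pack: Refill pack: a fixed square moulded board tray, 120 mm by 120 mm, 16 mm high, lying flat; origin at the centre of its underside, x and y along its sides. Four square pockets 16 mm wide, 9 mm deep, at x, y = +-32 mm; a ball stands 16 mm proud of the top.
- door_front (a point): A bare reference point over the shelf, 10 cm up, that gives the door's direction: its y axis points square at the closed swing door (grey leaf 620 mm wide in a wooden frame, upright, beyond the left end of the shelf), its x lies along the leaf. The leaf is 0.46 m away along y, its middle 0.2 m back along -x.
- bucket: Red plastic bucket turned upside down at the back of the shelf, 204 mm across, 193 mm high; origin at the centre of its underside. Leave alone.
- jar: Clear glass jar with a twist cap, 80 mm across, 115 mm high; origin at the centre of its underside. Leave alone.
- funnel: Orange plastic funnel standing mouth down, 112 mm across, 110 mm high; origin at the centre of its underside. Leave alone.
- brush: Wooden-handled toilet brush standing in its white pot, 108 mm across, 388 mm high over all; origin at the centre of its underside. Leave alone.

How it is judged:
By the outcome, as a careful person would: the job done as asked, in the order asked, and still so for the second after the job is handed in, while the arm keeps its last pose, push and grip.
It also fails if it takes over 64 s, if anything falls off the work surface, if the arm or the gripper's body presses on something with over 40 N, if the wrist force passes 120 N, or if a joint passes its speed limit or range.

## Working session

There is one attempt and no reset: what is moved stays moved. The work goes in short steps, Python scripts to look and compute and a tool call to move; the robot and the scene stay as the last step left them, time stands still between calls to the robot, and variables do not carry over. Pictures are saved under pics/ and viewed, and the job is handed in when it is done.

Besides the shell and the picture viewer there is one more tool, called after ">>>" as a command line: name --argument value ..., lists and objects as JSON in quotes. apply_moves: Moves the arm, as the interface text tells. Its arguments: {"type":"object","properties":{"targets":{"type":"array"},"newtons":{"type":"number"}},"required":["targets"]}

```bash
ls; mkdir -p pics; python3 - <<'E'
from bench import status, read_camera, r
import cv2,numpy as np
print(status.state()); print([a for a in dir(r) if a[0]!='_'], r.nose_length)
for n in ["scene","side","wrist"]:
    c=read_camera(n); cv2.imwrite(f"pics/{n}0.png",c["image"][:,:,::-1])
    np.savez(f"{n}0.npz",**c)
    print(n,c["fx"],c["fy"],c["cx"],c["cy"],np.round(c["cam_to_world"],3).tolist(),[k for k in c])
E
```

```text
pics
{'t': 0.0, 'qpos': array([-1.37478841,  0.62933416,  0.0384304 ,  1.51834022, -0.02701024,
        0.99629801, -0.01998504]), 'qvel': array([-2.12878570e-03,  6.96404865e-04,  4.71296768e-04, -9.90261045e-05,
       -5.85768901e-04,  1.15997916e-03, -7.93997266e-04]), 'joint_efforts': array([ 4.24105638e-04, -5.49713087e+01,  1.14386983e+00, -1.86637831e+01,
       -5.20198233e-02,  2.37098825e-02,  1.67235626e-04]), 'eef_pos': array([168.04018307, 627.26568552, 226.57051313]), 'tcp_rot': array([ 7.93349698e-01,  6.08765463e-01, -7.36273025e-04,  5.70006922e-04]), 'wrist_force': array([-0.18790514, -0.30550498,  0.49823156]), 'moment': array([-0.02434981, -0.0270054 , -0.02179619]), 'opening': 93.9028467382146}
['PlanningError', 'nose_length'] 22.0
scene 384.7181917197936 384.7181917197936 256.85994593553954 187.0805074217132 [[0.732, -0.579, 0.36, 958.997], [0.681, 0.609, -0.406, -431.958], [0.016, 0.543, 0.84, 966.402], [0.0, 0.0, 0.0, 1.0]] ['image', 'depth', 'fx', 'fy', 'cx', 'cy', 'cam_to_world']
side 439.9892053266233 439.9892053266233 259.4676508977096 192.32274002630456 [[0.58, -0.584, 0.568, 1440.618], [0.815, 0.412, -0.408, -606.978], [0.005, 0.699, 0.715, 1151.853], [0.0, 0.0, 0.0, 1.0]] ['image', 'depth', 'fx', 'fy', 'cx', 'cy', 'cam_to_world']
wrist 343.7912835268713 343.7912835268713 254.2401540391076 193.9805406901523 [[0.259, -0.939, -0.228, 101.087], [0.966, 0.251, 0.062, 644.813], [-0.001, -0.236, 0.972, 382.583], [0.0, 0.0, 0.0, 1.0]] ['image', 'depth', 'fx', 'fy', 'cx', 'cy', 'cam_to_world']
```

View pics/scene0.png

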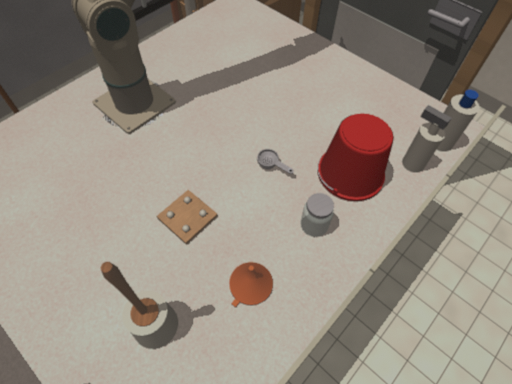

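View pics/side0.png

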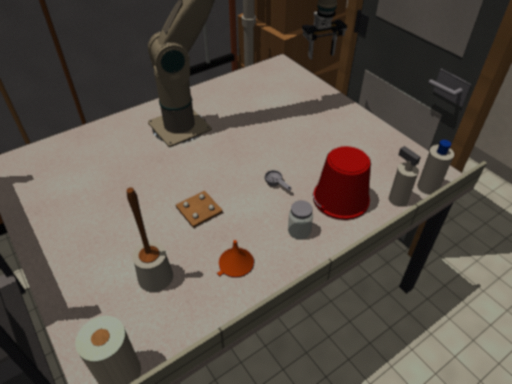

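View pics/wrist0.png

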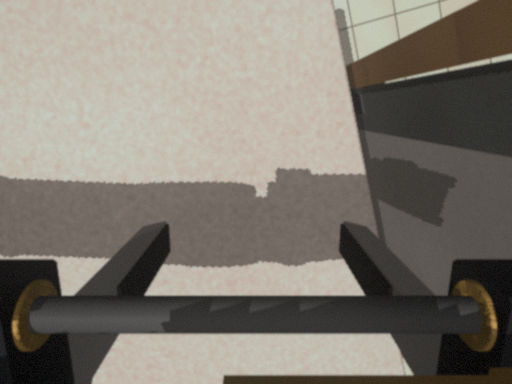

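Scene view: strainer around (268,158) with its tab towards (292,172). The pack is around (187,216) and the door leaf is at upper right, about (400,60). Next I measure these with depth and rays.

```bash
cat > h.py <<'E'
import numpy as np,cv2
def load(n): return dict(np.load(n))
def pts(c,step=1):
    d=c["depth"].astype(float); v,u=np.mgrid[0:d.shape[0],0:d.shape[1]]
    X=(u-c["cx"])/c["fx"]*d; Y=-(v-c["cy"])/c["fy"]*d
    P=np.stack([X,Y,-d,np.ones_like(d)],-1)@c["cam_to_world"].T
    P=P[...,:3]; P[d<=0]=np.nan; return P
def ray(c,u,v,z):
    M=c["cam_to_world"]; D=M[:3,:3]@np.array([(u-c["cx"])/c["fx"],-(v-c["cy"])/c["fy"],-1.]); o=M[:3,3]
    return o+D*(z-o[2])/D[2]
E
python3 - <<'E'
from h import *
for n in ["scene","side"]:
    c=load(n+"0.npz"); P=pts(c)
    for uv in [(187,216),(268,158),(292,172),(400,60),(440,70),(370,50),(300,260)]: print(n,uv,P[uv[1],uv[0]].round(1))
    im=c["image"][:,:,::-1]
    if n=="scene": a=im[140:250,150:310]
    else: a=im[155:235,165:305]
    cv2.imwrite(f"pics/{n}_z.png",cv2.resize(a,None,fx=5,fy=5,interpolation=cv2.INTER_CUBIC))
    door=P[10:120,330:470] 
    # vertical-plane points
    m=np.isfinite(P).all(-1)&(P[...,1]>700)&(P[...,2]>-600); 
    print(m.sum()); 
    vis=np.zeros_like(im); 
    N=np.cross(np.roll(P,-2,1)-np.roll(P,2,1),np.roll(P,-2,0)-np.roll(P,2,0)); N/=np.linalg.norm(N,axis=-1,keepdims=True)
    mm=m&(abs(N[...,2])<0.2)
    az=np.degrees(np.arctan2(N[...,1],N[...,0]))%180
    h,e=np.histogram(az[mm],36,(0,180)); print(h)
E
```

```text
scene (187, 216) [ 475.1 -176.8   15. ]
scene (268, 158) [501.4 132.9  11.4]
scene (292, 172) [598.5 130.2  33.8]
scene (400, 60) [534.4 878.7 -30. ]
scene (440, 70) [688.8 886.    6.8]
scene (370, 50) [399.7 880.4 -56. ]
scene (300, 260) [786.6 -55.4   2.1]
18395
[ 60  32  10   3   5   1  19  17  75  15  62  64 172 308 551 761 920 951
 851 752 580 472 365 208 148  94  86  37  28  22  26  23  45  60 141 238]
side (187, 216) [ 485.7 -226.8   14.1]
side (268, 158) [388.4 189.4  -1.1]
side (292, 172) [nan nan nan]
side (400, 60) [386.1 888.  202.8]
side (440, 70) [582.9 884.6 249.6]
side (370, 50) [218.4 883.8 177.9]
side (300, 260) [ 8.449e+02 -1.820e+01 -8.000e-01]
32992
[ 477  347  210  172   93   59   28   43   78  470  300  292  439  521
  996 1206 1316 1314 1117  964  768  536  453  344  261  203  145  107
  143   99   85   70  100  148  265  432]
```

```bash
python3 - <<'E'
from h import *
c=load("scene0.npz"); im=c["image"][:,:,::-1]; cv2.imwrite("pics/door.png",cv2.resize(im[0:150,300:512],None,fx=3.7,fy=3.7,interpolation=cv2.INTER_CUBIC))
c=load("side0.npz"); im=c["image"][:,:,::-1]; cv2.imwrite("pics/door2.png",cv2.resize(im[0:150,300:512],None,fx=3.7,fy=3.7,interpolation=cv2.INTER_CUBIC))
E
```

```text
(no output)
```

View pics/scene_z.png

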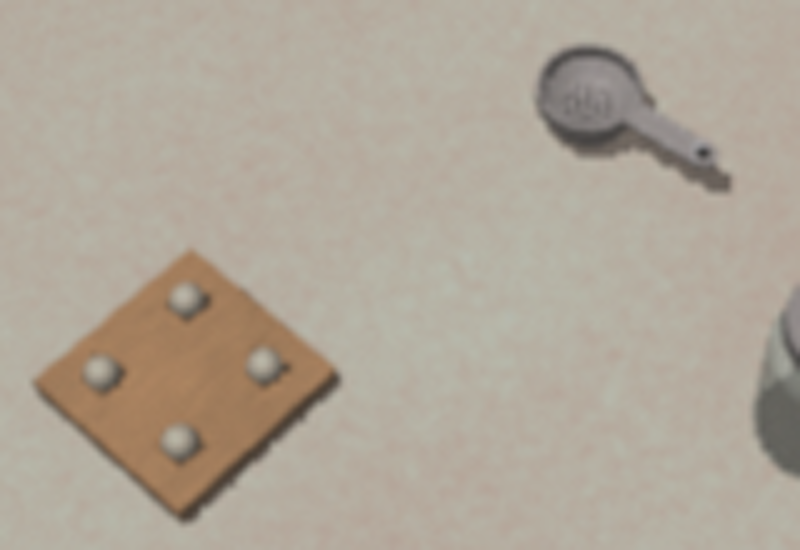

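View pics/door.png

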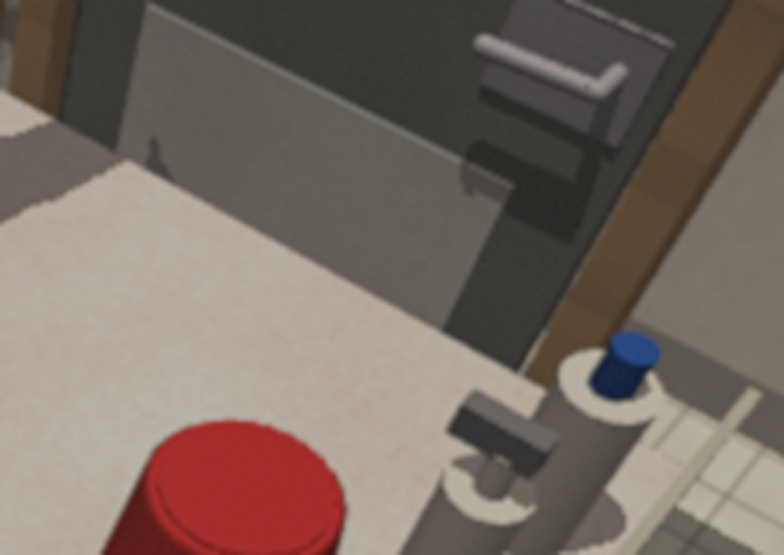

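View pics/door2.png

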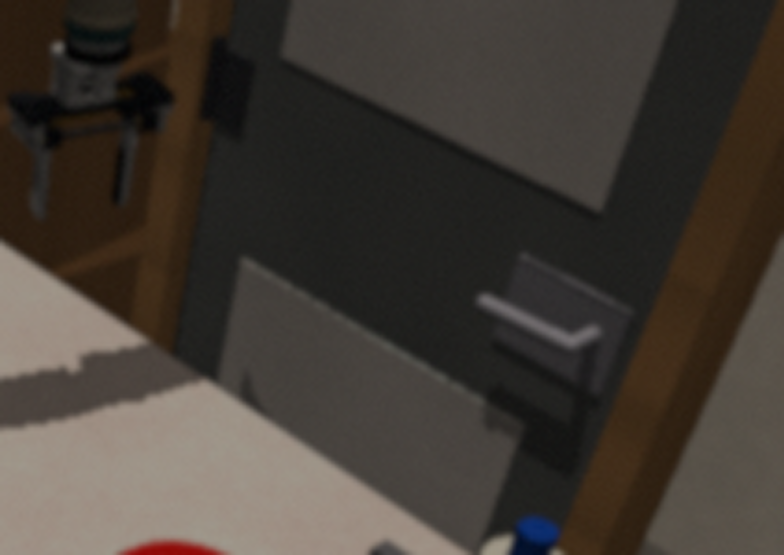

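The crops show four balls in the pack and the strainer with its tab to the lower right. The door leaf carries a kick plate. Next I fit the door plane and find the strainer and balls.

```bash
python3 - <<'E'
from h import *
for n in ["scene","side"]:
    c=load(n+"0.npz"); P=pts(c); im=c["image"].astype(int)
    # door
    m=np.isfinite(P).all(-1)&(P[...,1]>820)&(P[...,1]<960)&(P[...,0]<720)&(P[...,0]>150)&(P[...,2]<420)
    Q=P[m]; 
    for it in range(8):
        A=np.c_[Q[:,0],Q[:,2],np.ones(len(Q))]; s,_,_,_=np.linalg.lstsq(A,Q[:,1],rcond=None); res=Q[:,1]-A@s
        Q=Q[abs(res)<max(2*res.std(),4)]
    print(n,"door y=",s,len(Q),res.std(), "normal az", np.degrees(np.arctan2(1,-s[0])))
    # balls: bright low sat above pack
    sat=im.max(-1)-im.min(-1)
    reg=(P[...,0]>380)&(P[...,0]<600)&(P[...,1]>-290)&(P[...,1]<-70)&(P[...,2]>-5)
    packm=reg&(sat>35)
    k=cv2.morphologyEx(packm.astype(np.uint8),cv2.MORPH_CLOSE,np.ones((11,11)))
    cs=max(cv2.findContours(k,cv2.RETR_EXTERNAL,cv2.CHAIN_APPROX_NONE)[0],key=cv2.contourArea)
    rect=cv2.minAreaRect(cs); hull=cv2.convexHull(cs); ap=cv2.approxPolyDP(hull,6,True)[:,0]
    print("pack corners px",ap.tolist(),[ray(c,*p,16)[:2].round(1).tolist() for p in ap])
    fill=np.zeros_like(k); cv2.drawContours(fill,[hull],-1,1,-1); fill=cv2.erode(fill,np.ones((3,3)))
    bm=(fill>0)&(sat<35); nn,lab,st,ce=cv2.connectedComponentsWithStats(bm.astype(np.uint8))
    for i in range(1,nn):
        if st[i,4]>15: print("ball",ce[i].round(1),st[i,4],ray(c,*ce[i],22)[:2].round(1))
    # strainer: depth above the table
    reg=(P[...,0]>400)&(P[...,0]<660)&(P[...,1]>60)&(P[...,1]<220)&(P[...,2]>24)&(P[...,2]<45)
    print("strainer pts",reg.sum())
    bg=np.median(im[(P[...,0]>380)&(P[...,0]<640)&(P[...,1]>60)&(P[...,1]<220)],axis=0); print(bg)
    np.save(n+"_reg.npy",reg)
    Q=P[reg]; print(np.c_[Q.min(0),Q.max(0)].round(0).tolist())
    dep=np.where(reg,255,0).astype(np.uint8)
    cv2.imwrite(f"pics/{n}_reg.png",cv2.resize(dep[140:250,150:310],None,fx=4,fy=4))
E
```

```text
scene door y= [1.49312981e-03 5.20923411e-03 8.76594247e+02] 8580 2.459949112500285 normal az 90.08554997276599
pack corners px [[189, 190], [216, 214], [185, 242], [157, 215]] [[415.0, -115.9], [529.8, -117.0], [531.4, -233.4], [412.5, -232.5]]
ball [187.2 199.7] 37 [ 439.3 -143.2]
ball [170.2 214.1] 38 [ 440.3 -206.9]
ball [202.7 212.8] 36 [ 502.7 -141.9]
ball [185.8 228.1] 40 [ 504.4 -205.8]
strainer pts 246
[181. 173. 160.]
[[475.0, 659.0], [86.0, 219.0], [24.0, 42.0]]
side door y= [-1.63139958e-03  7.76897090e-04  8.81269582e+02] 11270 3.046052826317235 normal az 89.90652777231256
pack corners px [[205, 190], [221, 211], [191, 225], [176, 204]] [[414.4, -113.2], [534.9, -120.0], [530.5, -235.9], [415.6, -231.7]]
ball [201.5 196.5] 16 [ 440.8 -142.5]
ball [185.7 204.2] 18 [ 441.3 -206.3]
ball [210.8 207.2] 19 [ 504.1 -141.9]
ball [195.2 215.4] 19 [ 506.  -205.1]
strainer pts 146
[158. 146. 135.]
[[475.0, 657.0], [89.0, 207.0], [24.0, 39.0]]
```

Door normal is within 0.1° of +y. Next: the strainer and the obstacles.

```bash
python3 - <<'E'
from h import *
for n in ["scene","side"]:
    c=load(n+"0.npz"); P=pts(c); im=c["image"].astype(int)
    # strainer: component of raised pts
    reg=(P[...,0]>400)&(P[...,0]<640)&(P[...,1]>60)&(P[...,1]<190)&(P[...,2]>24)&(P[...,2]<45)
    nn,lab,st,ce=cv2.connectedComponentsWithStats(reg.astype(np.uint8),connectivity=8)
    i=1+np.argmin([np.hypot(*(ce[j]-ce[0]*0-np.array([272,162] if n=="scene" else [278,180])))+ (99 if st[j,4]<20 else 0) for j in range(1,nn)])
    print(n,st[i],ce[i])
    Q=P[lab==i]; print(Q.min(0).round(),Q.max(0).round())
    v,u=np.nonzero(lab==i); G=np.array([ray(c,a,b,33.5) for a,b in zip(u,v)])
    tab=G[G[:,0]>G[:,0].max()-50]; rim=G[G[:,0]<G[:,0].max()-60]
    (cx,cy),rr=cv2.minEnclosingCircle(rim[:,:2].astype(np.float32)); print("rim",cx,cy,rr)
    l=cv2.fitLine(tab[:,:2].astype(np.float32),cv2.DIST_L2,0,.01,.01).ravel(); print("tab",np.degrees(np.arctan2(l[1],l[0])),l, "end",G[:,0].max(), "mean tab", tab.mean(0))
    # obstacles
    hs=cv2.cvtColor(c["image"],cv2.COLOR_RGB2HSV)
    reg=(P[...,0]>300)&(P[...,0]<1000)&(abs(P[...,1])<700)&(P[...,2]>40)&(P[...,2]<420)
    nn,lab,st,ce=cv2.connectedComponentsWithStats(reg.astype(np.uint8))
    for j in range(1,nn):
        if st[j,4]>100:
            Q=P[lab==j]; print(ce[j].round(),st[j,4],np.percentile(Q,2,axis=0).round(),np.percentile(Q,98,axis=0).round())
E
```

```text
scene [257 149  37  25 228] [274.71052632 162.35087719]
[475.  86.  24.] [601. 154.  38.]
rim 508.83001708984375 117.40978240966797 35.26469039916992
tab 7.387 [9.9170035e-01 1.2857059e-01 5.7484161e+02 1.2692373e+02] end 600.7125104574116 mean tab [574.84163806 126.92372681  33.5       ]
[442. 126.] 2605 [801. 403.  46.] [896. 591. 214.]
[381. 258.] 1883 [ 938. -313.   68.] [950. 663. 102.]
[358. 153.] 4155 [652. 182.  46.] [803. 323. 194.]
[317. 212.] 943 [715.  14.  45.] [785.  81. 116.]
[141. 309.] 2706 [ 601. -469.   48.] [ 687. -382.  385.]
[250. 278.] 353 [ 710. -217.   40.] [ 757. -171.  110.]
side [265 170  27  21 143] [277.86713287 180.04195804]
[475.  89.  24.] [601. 154.  39.]
rim 512.5985717773438 117.86273956298828 36.776485443115234
tab 5.4933667 [9.9540728e-01 9.5730521e-02 5.7848987e+02 1.2861646e+02] end 603.2257946853856 mean tab [578.48986349 128.61645777  33.5       ]
[437. 164.] 1019 [830. 537.  44.] [902. 600. 210.]
[345. 179.] 2797 [665. 184.  45.] [808. 325. 195.]
[405. 174.] 963 [801. 403.  46.] [877. 458. 215.]
[298. 285.] 4923 [ 940. -581.   42.] [953. 651. 102.]
[147. 250.] 1733 [ 605. -470.   44.] [ 689. -382.  382.]
[301. 216.] 656 [720.  16.  42.] [788.  84. 117.]
[235. 253.] 225 [ 720. -214.   40.] [ 760. -170.  110.]
[107. 350.] 3144 [ 804. -680.   55.] [ 906. -579.  202.]
```

```bash
cat > go.py <<'E'
# usage: go.py x y z yaw_deg  -> shift/turn units (prints only)
import sys,numpy as np
from scipy.spatial.transform import Rotation as R
from bench import status
s=status.state(); x,y,z,yaw=map(float,sys.argv[1:5])
R0=R.from_quat(s["tcp_rot"]); p=s["eef_pos"]
a=np.radians(yaw); T=R.from_matrix(np.array([[np.cos(a),np.sin(a),0],[np.sin(a),-np.cos(a),0],[0,0,-1]]))
d=R0.inv().apply(np.array([x,y,z])-p)/25; w=np.degrees((R0.inv()*T).as_rotvec())/5
X=R0.as_matrix()[:,0]
print("t",round(s["t"],2),"pos",p.round(1),"yaw",round(np.degrees(np.arctan2(X[1],X[0])),1),"tilt",np.degrees(np.arccos(-R0.as_matrix()[2,2])).round(2),"open",round(s["opening"],1),"F",s["wrist_force"].round(1),"q",s["qpos"].round(2))
print("units",d.round(3).tolist(),w.round(2).tolist())
E
python3 go.py 480 -15 230 -84
```

```text
t 0.15 pos [168.1 627.4 226.8] yaw 75.0 tilt 0.08 open 94.0 F [-0.6 -0.5  1.4] q [-1.37  0.63  0.04  1.52 -0.03  1.   -0.02]
units [-21.591, 18.703, -0.098] [0.02, 0.0, 31.8]
```

>>> apply_moves --targets '[[[140,-21.6,18.7,-0.1,0,0,31.8],[140,-21.6,18.7,-0.1,0,0,31.8],[140,-21.6,18.7,-0.1,0,0,31.8],[140,-21.6,18.7,-0.1,0,0,31.8],[140,-21.6,18.7,-0.1,0,0,31.8],[140,-21.6,18.7,-0.1,0,0,31.8],[140,-21.6,18.7,-0.1,0,0,31.8],[140,-21.6,18.7,-0.1,0,0,31.8]]]' --newtons 12

```text
t: 0.82
eef_pos: [314.0, 326.1, 228.7]
tcp_rot: [0.989, 0.151, -0.0, -0.0]
wrist_force: [0.1, 0.6, 0.2]
opening: 44.9
```

```bash
python3 go.py 480 -15 230 -84
```

```text
t 0.82 pos [314.  326.1 228.7] yaw 17.4 tilt 0.02 open 44.9 F [0.1 0.6 0.2] q [-1.12  0.36  0.34  2.05 -0.17  0.76 -0.37]
units [2.264, 15.003, -0.056] [-0.0, 0.0, 20.27]
```

>>> apply_moves --targets '[[[140,2.3,15.0,0,0,0,20],[140,2.3,15.0,0,0,0,20],[140,2.3,15.0,0,0,0,20],[140,2.3,15.0,0,0,0,20],[140,2.3,15.0,0,0,0,20],[140,2.3,15.0,0,0,0,20],[140,2.3,15.0,0,0,0,20],[140,2.3,15.0,0,0,0,20]]]'

```text
t: 1.48
eef_pos: [462.5, 27.7, 228.7]
tcp_rot: [0.94, -0.341, -0.0, -0.0]
wrist_force: [1.5, 1.4, 0.1]
opening: 42.1
```

```bash
python3 go.py 480 -15 230 -84
```

```text
t 1.48 pos [462.5  27.7 228.7] yaw -39.9 tilt 0.03 open 42.1 F [1.5 1.4 0.1] q [-0.58  0.43  0.64  2.03 -0.35  0.8  -0.43]
units [1.635, 0.86, -0.051] [-0.0, 0.0, 8.82]
```

>>> apply_moves --targets '[[[140,1.1,0.6,0,0,0,7.2],[140,1.1,0.6,0,0,0,7.2],[140,1.1,0.6,0,0,0,7.2],[140,1.1,0.6,0,0,0,7.2],[140,1.1,0.6,0,0,0,7.2],[140,1.1,0.6,0,0,0,7.2],[140,1.1,0.6,0,0,0,7.2],[140,1.1,0.6,0,0,0,7.2]]]'

```text
t: 2.15
eef_pos: [473.6, 0.6, 228.6]
tcp_rot: [0.791, -0.612, -0.0, 0.0]
wrist_force: [1.0, 0.9, -0.3]
opening: 42.5
```

```bash
python3 go.py 480 -15 230 -84; python3 - <<'E'
from bench import read_camera
import numpy as np,cv2
c=read_camera("wrist"); np.savez("wrist1.npz",**c); cv2.imwrite("pics/wrist1.png",c["image"][:,:,::-1])
E
```

```text
t 2.15 pos [473.6   0.6 228.6] yaw -75.4 tilt 0.01 open 42.5 F [ 1.   0.9 -0.3] q [-0.62  0.49  0.82  2.01 -0.48  0.85 -0.85]
units [0.667, -0.091, -0.058] [0.0, 0.0, 1.72]
```

View pics/wrist1.png

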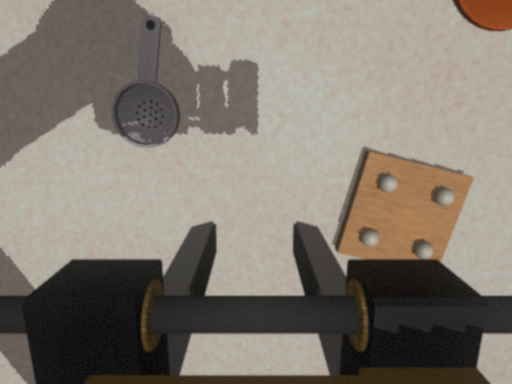

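The wrist view shows the whole strainer: bowl at (147,113) and tab end at (150,20). All four balls show at (388,183), (443,197), (369,238) and (424,250). Next I cast rays.

```bash
python3 - <<'E'
from h import *
c=load("wrist1.npz"); im=c["image"].astype(int); P=pts(c)
hsv=cv2.cvtColor(c["image"],cv2.COLOR_RGB2HSV)
print(c["cam_to_world"][:3,3])
# balls
sat=im.max(-1)-im.min(-1)
pm=((hsv[...,1]>80)&(P[...,0]<620)&(P[...,0]>390)&(P[...,1]<-80)).astype(np.uint8)
cs=max(cv2.findContours(cv2.morphologyEx(pm,cv2.MORPH_CLOSE,np.ones((9,9))),0,1)[0],key=cv2.contourArea)
f=np.zeros_like(pm); cv2.drawContours(f,[cv2.convexHull(cs)],-1,1,-1); f=cv2.erode(f,np.ones((5,5)))
b=((f>0)&(hsv[...,1]<60)&(im.sum(-1)>240)).astype(np.uint8)
n,l,st,ce=cv2.connectedComponentsWithStats(b)
for i in range(1,n):
    if st[i,4]>60:
        m=(l==i)
        (u,v),rr=cv2.minEnclosingCircle(np.argwhere(m)[:,::-1].astype(np.float32))
        print("ball",ce[i].round(1),(round(u,1),round(v,1),round(rr,1)),st[i,4],ray(c,*ce[i],22)[:2].round(1),ray(c,u,v,22)[:2].round(1))
# strainer via depth height
m=((P[...,2]>22)&(P[...,2]<45)&(P[...,1]>60)&(P[...,1]<180)&(P[...,0]>440)&(P[...,0]<640)).astype(np.uint8)
n,l,st,ce=cv2.connectedComponentsWithStats(m); i=1+np.argmax(st[1:,4]); m=(l==i)
v,u=np.nonzero(m); G=np.array([ray(c,a,bb,34.5) for a,bb in zip(u,v)])[:,:2]
print(st[i],G.min(0),G.max(0))
tab=G[(G[:,0]>555)]; 
ln=cv2.fitLine(tab[(tab[:,0]<597)].astype(np.float32),cv2.DIST_L2,0,.01,.01).ravel(); print("tab az",np.degrees(np.arctan2(ln[1],ln[0])),ln)
rim=G[G[:,0]<535]
(cx,cy),rr=cv2.minEnclosingCircle(rim.astype(np.float32)); print("rim",cx,cy,rr)
from scipy.optimize import least_squares
hull=cv2.convexHull(rim.astype(np.float32))[:,0]; hull=hull[hull[:,0]<530]
s=least_squares(lambda p:np.hypot(hull[:,0]-p[0],hull[:,1]-p[1])-p[2],[cx,cy,33]); print("fit",s.x,len(hull),abs(s.fun).max())
np.save("m.npy",m)
cv2.imwrite("pics/sm.png",cv2.resize(np.hstack([im[0:170,80:220,::-1],np.repeat(m[0:170,80:220,None]*255,3,2)]).astype(np.uint8),None,fx=2.8,fy=2.8))
E
```

```text
[538.42614231  17.35752548 384.43514072]
ball [388.4 183.3] (388.2, 183.6, 8.9) 230 [ 500.8 -141.5] [ 500.5 -141.4]
ball [444.7 196.7] (444.3, 196.9, 8.9) 223 [ 502.3 -205.7] [ 502.  -205.4]
ball [370.1 237.8] (369.9, 237.9, 8.2) 205 [ 436.9 -142.9] [ 436.7 -142.7]
ball [424.5 250.6] (424.3, 250.6, 8.1) 198 [ 437.8 -207.5] [ 437.8 -207.2]
[ 112   13   68  135 2540] [474.85128281  87.71408871] [599.33957519 154.70906562]
tab az 7.335912 [9.9181461e-01 1.2768631e-01 5.7615527e+02 1.2932039e+02]
rim 507.5721740722656 121.20896911621094 33.72697448730469
fit [508.27168848 121.39389832  33.33550506] 45 0.6662464175068123
```

View pics/sm.png

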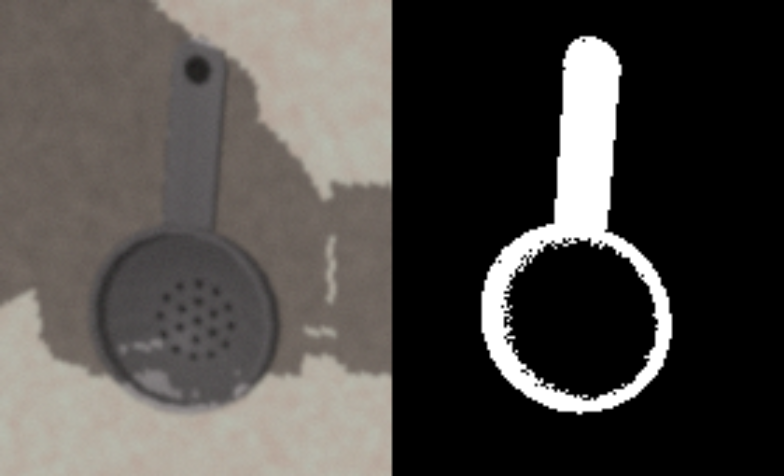

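```bash
python3 go.py 501 -142 110 -83
```

```text
t 2.2 pos [473.6   0.6 228.6] yaw -75.4 tilt 0.02 open 42.5 F [ 0.3  0.5 -0.3] q [-0.62  0.49  0.82  2.01 -0.48  0.85 -0.85]
units [5.796, 0.373, 4.743] [0.0, 0.0, 1.51]
```

>>> apply_moves --targets '[[[140,5.8,0.37,4.74,0,0,1.5],[140,5.8,0.37,4.74,0,0,1.5],[140,5.8,0.37,4.74,0,0,1.5],[140,5.8,0.37,4.74,0,0,1.5],[140,5.8,0.37,4.74,0,0,1.5],[140,5.8,0.37,4.74,0,0,1.5],[140,5.8,0.37,4.74,0,0,1.5],[140,5.8,0.37,4.74,0,0,1.5]]]'

```text
t: 2.87
eef_pos: [501.0, -141.2, 110.6]
tcp_rot: [0.749, -0.663, -0.0, -0.001]
wrist_force: [0.4, 0.0, -0.0]
opening: 42.4
```

```bash
python3 go.py 501 -142 110 -83; cat > balls.py <<'E'
import sys
from h import *
from bench import read_camera
c=read_camera("wrist"); n=sys.argv[1]; np.savez(n+".npz",**c); cv2.imwrite(f"pics/{n}.png",c["image"][:,:,::-1])
im=c["image"].astype(int); hsv=cv2.cvtColor(c["image"],cv2.COLOR_RGB2HSV); P=pts(c)
b=((hsv[...,1]<70)&(im.sum(-1)>200)&(P[...,2]>18)&(P[...,2]<40)&(P[...,1]<-100)).astype(np.uint8)
b=cv2.morphologyEx(b,cv2.MORPH_OPEN,np.ones((3,3)))
k,l,st,ce=cv2.connectedComponentsWithStats(b)
for i in range(1,k):
    if st[i,4]>60: print(ce[i].round(1),st[i],ray(c,*ce[i],24)[:2].round(1),"z",np.nanmax(P[l==i][:,2]).round(1), "top",np.nanmedian(P[l==i],axis=0).round(1))
E
python3 balls.py wrist2
```

```text
t 2.87 pos [ 501.  -141.2  110.6] yaw -83.0 tilt 0.08 open 42.4 F [ 0.4  0.  -0. ] q [-0.19  0.71  0.64  2.   -0.69  0.66 -0.55]
units [0.032, 0.002, 0.024] [-0.01, 0.01, 0.0]
[254.3 203.6] [242 191  26  26 524] [ 501.7 -141.2] z 31.3 top [ 502.9 -141.1   27.7]
[339.9 212. ] [327 200  27  25 534] [ 503.1 -204.4] z 32.1 top [ 504.1 -203.3   27.5]
[246.  282.2] [234 270  25  25 475] [ 438.4 -142.5] z 31.2 top [ 440.4 -142.3   27.3]
```

View pics/wrist2.png

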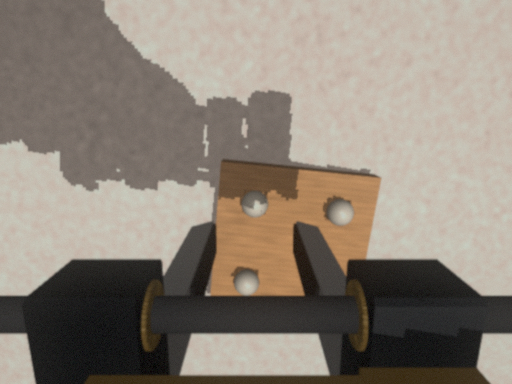

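Ball at (254,204) is centred between the fingers, at about (502,-141). Next I descend.

>>> apply_moves --targets '[[[140,0,-0.04,1.4,0,0,0],[140,0,-0.04,2.2,0,0,0],[140,0,-0.04,2.6,0,0,0],[140,0,-0.04,2.78,0,0,0],[140,0,-0.04,2.8,0,0,0],[140,0,-0.04,2.8,0,0,0]]]'

```text
t: 3.42
eef_pos: [502.4, -142.1, 41.0]
tcp_rot: [0.749, -0.663, 0.001, -0.0]
wrist_force: [0.7, -0.3, 0.3]
opening: 42.5
```

```bash
python3 go.py 502 -141.3 40 -83
```

```text
t 3.42 pos [ 502.4 -142.1   41. ] yaw -83.1 tilt 0.08 open 42.5 F [ 0.7 -0.3  0.3] q [-0.11  0.81  0.51  2.02 -0.81  0.51 -0.45]
units [-0.033, 0.014, 0.04] [-0.01, -0.01, -0.01]
```

>>> apply_moves --targets '[[[140,-0.02,0,0.06,0,0,0],[140,-0.02,0,0.06,0,0,0],[255,-0.02,0,0.06,0,0,0],[255,-0.02,0,0.06,0,0,0],[255,-0.02,0,0.06,0,0,0],[255,-0.02,0,0.06,0,0,0],[255,-0.02,0,0.06,0,0,0],[255,-0.02,0,0.06,0,0,0]]]' --newtons 10

```text
t: 4.08
eef_pos: [501.7, -141.5, 38.7]
tcp_rot: [0.748, -0.663, -0.0, -0.0]
wrist_force: [-0.1, 0.2, 0.7]
opening: 19.0
```

```bash
python3 go.py 502 -141.3 120 -83
```

```text
t 4.08 pos [ 501.7 -141.5   38.7] yaw -83.1 tilt 0.03 open 19.0 F [-0.1  0.2  0.7] q [-0.1   0.81  0.51  2.03 -0.81  0.51 -0.45]
units [-0.007, -0.013, -3.253] [0.0, 0.01, -0.02]
```

>>> apply_moves --targets '[[[255,0,0,-0.2,0,0,0],[255,0,0,-0.5,0,0,0],[255,0,0,-1.0,0,0,0],[255,0,0,-1.8,0,0,0],[255,0,0,-2.6,0,0,0],[255,0,0,-3.2,0,0,0],[255,0,0,-3.2,0,0,0]]]'

```text
t: 4.67
eef_pos: [503.4, -142.8, 121.7]
tcp_rot: [0.748, -0.663, 0.003, -0.001]
wrist_force: [0.1, -0.6, 0.7]
opening: 19.3
```

```bash
python3 balls.py wrist3;  python3 go.py 508 121.3 110 -83
```

```text
[333.2 211. ] [321 199  25  25 484] [ 503.1 -204.4] z 31.2 top [ 504.3 -203.3   27.5]
[244.2 278.6] [234 267  22  24 417] [ 438.5 -142.9] z 31.5 top [ 440.7 -142.7   27.6]
t 4.72 pos [ 502.8 -142.3  120.3] yaw -83.1 tilt 0.2 open 19.0 F [-0.5 -0.4 -0.8] q [-0.2   0.7   0.66  1.99 -0.68  0.68 -0.56]
units [-10.441, -1.475, 0.4] [-0.04, -0.02, -0.02]
```

View pics/wrist3.png

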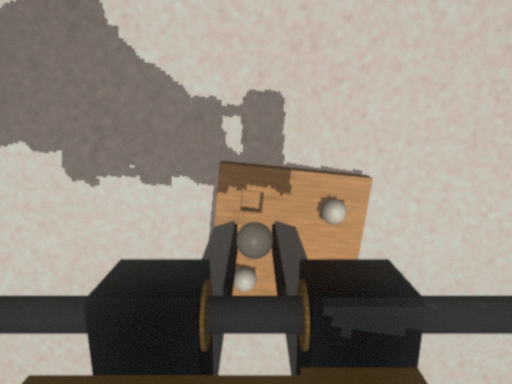

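The ball is held at the tips (254,240) and its pocket at (251,200) is empty. Next I carry it to the strainer.

>>> apply_moves --targets '[[[255,-0.8,-0.1,0,0,0,0],[255,-2.0,-0.3,0,0,0,0],[255,-3.5,-0.5,0.1,0,0,0],[255,-5.0,-0.7,0.1,0,0,0],[255,-6.5,-0.9,0.2,0,0,0],[255,-8.0,-1.1,0.2,0,0,0],[255,-9.4,-1.3,0.3,0,0,0],[255,-10.4,-1.48,0.4,0,0,0]]]'

```text
t: 5.38
eef_pos: [505.9, 124.8, 107.5]
tcp_rot: [0.75, -0.662, -0.001, 0.0]
wrist_force: [-0.0, 0.0, -0.4]
opening: 19.0
```

>>> apply_moves --targets '[[[255,0,0,0,0,0,0],[255,0,0,0,0,0,0],[255,0,0,0,0,0,0]]]'

```text
t: 5.63
eef_pos: [506.8, 119.7, 108.2]
tcp_rot: [0.748, -0.664, 0.0, 0.001]
wrist_force: [1.0, -0.6, -0.4]
opening: 18.6
```

```bash
cat > str.py <<'E'
import sys
from h import *
from bench import read_camera
from scipy.optimize import least_squares
c=read_camera("wrist"); n=sys.argv[1]; np.savez(n+".npz",**c); cv2.imwrite(f"pics/{n}.png",c["image"][:,:,::-1])
P=pts(c)
m=((P[...,2]>29)&(P[...,2]<40)&(P[...,1]>60)&(P[...,1]<180)&(P[...,0]>440)&(P[...,0]<640)).astype(np.uint8)
m=cv2.morphologyEx(m,cv2.MORPH_OPEN,np.ones((3,3)))
v,u=np.nonzero(m); G=np.array([ray(c,a,b,34.5) for a,b in zip(u,v)])[:,:2]
tab=G[(G[:,0]>556)&(G[:,0]<592)]; ln=cv2.fitLine(tab.astype(np.float32),cv2.DIST_L2,0,.01,.01).ravel()
rim=G[(G[:,0]<535)]
s=least_squares(lambda p:np.hypot(rim[:,0]-p[0],rim[:,1]-p[1])-31.8,[508,121],loss="soft_l1")
print("rim (annulus mid) centre",s.x.round(1),len(rim),"tab az line",np.degrees(np.arctan2(ln[1],ln[0])).round(1),"tab mid",ln[2:].round(1),len(tab),"az from centre",np.degrees(np.arctan2(ln[3]-s.x[1],ln[2]-s.x[0])).round(1))
print("extents",G.min(0).round(1),G.max(0).round(1))
E
python3 str.py wrist4; python3 go.py 508 121.3 48 -83
```

```text
rim (annulus mid) centre [507.  122.8] 660 tab az line 7.9 tab mid [574.4 130.1] 1583 az from centre 6.2
extents [488.8  90.3] [599.4 155.4]
t 5.68 pos [507.  119.  108.4] yaw -83.2 tilt 0.07 open 19.4 F [ 0.7 -0.4 -0.9] q [-0.72  0.73  0.69  2.   -0.74  0.68 -1.  ]
units [-0.088, -0.053, 2.418] [0.01, -0.01, -0.04]
```

View pics/wrist4.png

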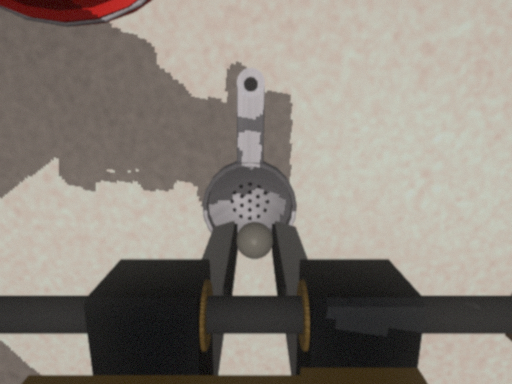

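Strainer centre at pixel (250,203), about (508,122), and tab azimuth about 6.5°. Next I lower the ball and release it inside the mouth.

>>> apply_moves --targets '[[[255,-0.1,-0.05,0.6,0,0,0],[255,-0.12,-0.05,1.2,0,0,0],[255,-0.12,-0.05,1.7,0,0,0],[255,-0.12,-0.05,2.0,0,0,0],[255,-0.12,-0.05,2.2,0,0,0],[255,-0.12,-0.05,2.25,0,0,0],[255,-0.12,-0.05,2.25,0,0,0],[255,-0.12,-0.05,2.25,0,0,0]]]'

```text
t: 6.35
eef_pos: [508.5, 123.5, 52.8]
tcp_rot: [0.748, -0.663, 0.0, -0.0]
wrist_force: [-0.4, -0.6, 0.3]
opening: 19.2
```

```bash
python3 go.py 508 122 52 -83.5
```

```text
t 6.35 pos [508.5 123.5  52.8] yaw -83.1 tilt 0.04 open 19.2 F [-0.4 -0.6  0.3] q [-0.67  0.81  0.59  2.02 -0.84  0.57 -0.93]
units [0.059, 0.026, 0.034] [-0.01, -0.0, 0.07]
```

>>> apply_moves --targets '[[[255,0.06,0.02,0.04,0,0,0],[255,0.06,0.02,0.04,0,0,0],[198,0.06,0.02,0.04,0,0,0],[186,0.06,0.02,0.04,0,0,0],[182,0.06,0.02,0.04,0,0,0],[182,0.06,0.02,0.04,0,0,0],[182,0.06,0.02,0.04,0,0,0],[182,0.06,0.02,0.04,0,0,0]]]'

```text
t: 7.02
eef_pos: [507.7, 122.4, 51.4]
tcp_rot: [0.748, -0.663, -0.0, 0.0]
wrist_force: [1.0, 0.1, 0.1]
opening: 26.8
```

>>> apply_moves --targets '[[[182,0,0,-0.5,0,0,0],[182,0,0,-1.2,0,0,0],[182,0,0,-2.0,0,0,0],[182,0,0,-2.3,0,0,0],[182,0,0,-2.3,0,0,0],[182,0,0,-2.3,0,0,0]]]'

```text
t: 7.52
eef_pos: [507.7, 122.7, 108.7]
tcp_rot: [0.749, -0.663, -0.0, -0.0]
wrist_force: [0.0, -0.3, 0.4]
opening: 26.8
```

```bash
python3 str.py wrist5; python3 go.py 439 -142.5 110 -83.5
```

```text
rim (annulus mid) centre [508.2 123.1] 1067 tab az line 8.2 tab mid [574.4 130.1] 1560 az from centre 6.1
extents [475.3  90.5] [599.3 155.6]
t 7.57 pos [507.2 122.7 108.2] yaw -83.1 tilt 0.06 open 26.8 F [-0.5 -0.1  0.2] q [-0.73  0.73  0.69  1.99 -0.74  0.68 -1.01]
units [10.2, 3.988, -0.07] [0.01, 0.0, 0.09]
```

View pics/wrist5.png

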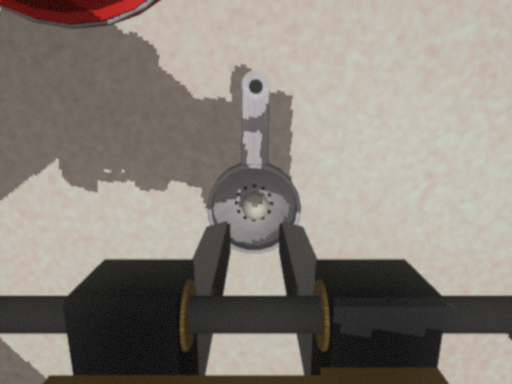

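Ball 1 lies in the middle of the dish at (257,206). Next I go for the second ball at (438.5,-142.7).

>>> apply_moves --targets '[[[182,1.0,0.4,0,0,0,0],[160,2.5,1.0,0,0,0,0],[140,4.0,1.6,0,0,0,0],[140,5.5,2.2,0,0,0,0],[140,7.0,2.8,0,0,0,0],[140,8.5,3.4,0,0,0,0],[140,9.6,3.8,0,0,0,0],[140,10.2,4.0,0,0,0,0]]]'

```text
t: 8.23
eef_pos: [437.1, -146.9, 108.3]
tcp_rot: [0.747, -0.665, 0.0, 0.001]
wrist_force: [0.5, 0.2, -0.4]
opening: 42.3
```

>>> apply_moves --targets '[[[140,0,0,0,0,0,0],[140,0,0,0,0,0,0],[140,0,0,0,0,0,0]]]'

```text
t: 8.48
eef_pos: [439.0, -141.3, 108.1]
tcp_rot: [0.749, -0.663, -0.001, -0.0]
wrist_force: [0.4, 0.9, 0.9]
opening: 42.3
```

```bash
python3 balls.py wrist6; python3 go.py 439 -142.5 39.5 -83.5
```

```text
[356.9 127.7] [343 114  29  28 637] [ 502.4 -204.5] z 31.8 top [ 502.4 -203.2   27.5]
[255.6 207.1] [243 194  26  27 532] [ 437.8 -142.5] z 31.8 top [ 439.  -142.4   27.6]
[342.1 215.6] [329 203  27  26 541] [ 439.1 -205.9] z 31.5 top [ 440.2 -204.7   27.5]
t 8.53 pos [ 439.1 -141.   108.2] yaw -83.0 tilt 0.1 open 42.4 F [0.4 0.2 0.5] q [-0.16  0.65  0.61  2.15 -0.72  0.55 -0.46]
units [0.062, 0.01, 2.75] [0.01, 0.02, 0.11]
```

View pics/wrist6.png

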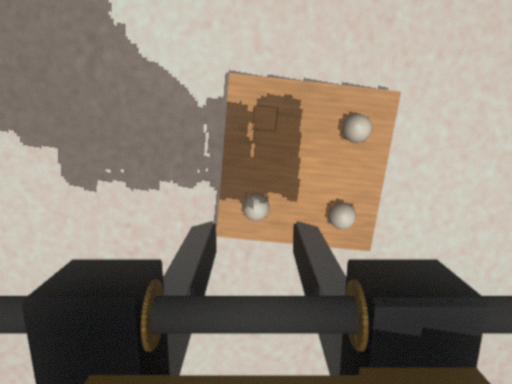

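The target ball is at (256,207), nearly centred. Next I descend and pinch it.

>>> apply_moves --targets '[[[140,0.04,0.02,1.0,0,0,0],[140,0.04,0.02,1.8,0,0,0],[140,0.04,0.02,2.4,0,0,0],[140,0.04,0.02,2.65,0,0,0],[140,0.04,0.02,2.72,0,0,0],[140,0.04,0.02,2.72,0,0,0],[140,0.04,0.02,2.72,0,0,0]]]'

```text
t: 9.12
eef_pos: [439.2, -143.6, 41.4]
tcp_rot: [0.749, -0.663, 0.0, -0.0]
wrist_force: [0.1, 0.9, 0.4]
opening: 42.0
```

```bash
python3 go.py 438.5 -142.5 39 -83.5
```

```text
t 9.12 pos [ 439.2 -143.6   41.4] yaw -83.0 tilt 0.04 open 42.0 F [0.1 0.9 0.4] q [-0.03  0.75  0.43  2.18 -0.87  0.38 -0.33]
units [-0.046, 0.024, 0.095] [-0.01, -0.0, 0.09]
```

>>> apply_moves --targets '[[[140,-0.03,0.02,0.06,0,0,0],[140,-0.03,0.02,0.07,0,0,0],[255,-0.03,0.02,0.07,0,0,0],[255,-0.03,0.02,0.07,0,0,0],[255,-0.03,0.02,0.07,0,0,0],[255,-0.03,0.02,0.07,0,0,0],[255,-0.03,0.02,0.07,0,0,0],[255,-0.03,0.02,0.07,0,0,0]]]'

```text
t: 9.78
eef_pos: [438.2, -142.8, 39.2]
tcp_rot: [0.748, -0.663, -0.0, -0.0]
wrist_force: [-1.1, 1.2, 0.8]
opening: 18.7
```

>>> apply_moves --targets '[[[255,0,0,-0.2,0,0,0],[255,0,0,-0.5,0,0,0],[255,0,0,-1.0,0,0,0],[255,0,0,-1.8,0,0,0],[255,0,0,-2.6,0,0,0],[255,0,0,-3.2,0,0,0],[255,0,0,-3.2,0,0,0]]]'

```text
t: 10.37
eef_pos: [439.7, -144.1, 121.9]
tcp_rot: [0.748, -0.663, 0.002, -0.001]
wrist_force: [0.3, -0.2, 0.1]
opening: 18.8
```

```bash
python3 balls.py wrist7;  python3 go.py 518 123 115 -83.5
```

```text
[346.6 127.9] [334 115  27  27 560] [ 502.4 -204.5] z 31.0 top [ 502.5 -203.4   27.6]
[333.4 211.2] [321 200  26  24 475] [ 439.1 -205.9] z 31.3 top [ 440.  -204.7   27.4]
t 10.42 pos [ 439.2 -143.5  120.7] yaw -83.1 tilt 0.2 open 18.9 F [-0.1  0.2  0.2] q [-0.17  0.63  0.64  2.14 -0.7   0.58 -0.47]
units [-10.204, -4.415, 0.224] [-0.04, -0.02, 0.09]
```

View pics/wrist7.png

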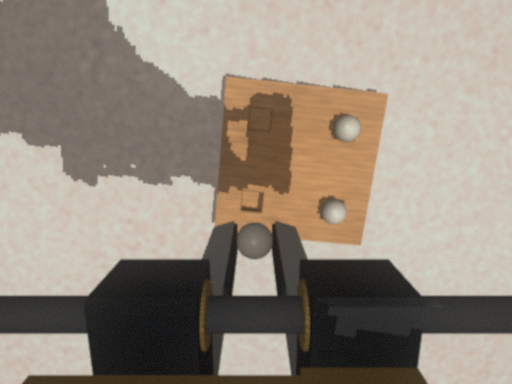

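Second ball held at (254,240), with two balls left at (347,128) and (333,211). Next I carry it to a point 10 mm tab-side of the centre.

>>> apply_moves --targets '[[[255,-0.8,-0.35,0,0,0,0],[255,-2.0,-0.9,0,0,0,0],[255,-3.5,-1.5,0.1,0,0,0],[255,-5.0,-2.2,0.1,0,0,0],[255,-6.5,-2.8,0.2,0,0,0],[255,-8.0,-3.5,0.2,0,0,0],[255,-9.4,-4.1,0.2,0,0,0],[255,-10.2,-4.4,0.2,0,0,0]]]'

```text
t: 11.08
eef_pos: [516.9, 128.7, 112.9]
tcp_rot: [0.75, -0.661, -0.001, -0.0]
wrist_force: [0.5, 0.1, 0.4]
opening: 18.9
```

>>> apply_moves --targets '[[[255,0,0,0,0,0,0],[255,0,0,0,0,0,0],[255,0,0,0,0,0,0]]]'

```text
t: 11.33
eef_pos: [516.0, 121.8, 113.7]
tcp_rot: [0.748, -0.664, 0.0, 0.001]
wrist_force: [0.5, -0.2, 0.5]
opening: 19.3
```

```bash
python3 go.py 518 123 59 -83.5; python3 str.py wrist8
```

```text
t 11.33 pos [516.  121.8 113.7] yaw -83.2 tilt 0.1 open 19.3 F [ 0.5 -0.2  0.5] q [-0.73  0.74  0.71  1.97 -0.73  0.71 -1.02]
units [-0.041, -0.089, 2.187] [0.02, -0.01, 0.07]
rim (annulus mid) centre [506.6 122.8] 761 tab az line 8.1 tab mid [574.4 130.1] 1470 az from centre 6.2
extents [475.5  90.5] [599.2 155.3]
```

>>> apply_moves --targets '[[[255,-0.03,-0.06,0.6,0,0,0],[255,-0.03,-0.06,1.2,0,0,0],[255,-0.03,-0.06,1.7,0,0,0],[255,-0.03,-0.06,2.0,0,0,0],[255,-0.03,-0.06,2.14,0,0,0],[255,-0.03,-0.06,2.14,0,0,0],[255,-0.03,-0.06,2.14,0,0,0],[255,-0.03,-0.06,2.14,0,0,0]]]'

```text
t: 12.05
eef_pos: [518.5, 124.0, 61.1]
tcp_rot: [0.748, -0.663, 0.0, -0.0]
wrist_force: [0.4, 0.2, 0.7]
opening: 19.1
```

```bash
python3 go.py 518 123 59 -83.5
```

```text
t 12.05 pos [518.5 124.   61.1] yaw -83.1 tilt 0.05 open 19.1 F [0.4 0.2 0.7] q [-0.68  0.81  0.62  1.99 -0.82  0.61 -0.95]
units [0.037, 0.026, 0.086] [-0.01, 0.0, 0.08]
```

>>> apply_moves --targets '[[[255,0.04,0.02,0.06,0,0,0],[255,0.04,0.02,0.06,0,0,0],[198,0.04,0.02,0.06,0,0,0],[186,0.04,0.02,0.06,0,0,0],[182,0.04,0.02,0.06,0,0,0],[182,0.04,0.02,0.06,0,0,0],[182,0.04,0.02,0.06,0,0,0],[182,0.04,0.02,0.06,0,0,0]]]'

```text
t: 12.72
eef_pos: [517.7, 123.1, 59.2]
tcp_rot: [0.748, -0.663, 0.0, -0.0]
wrist_force: [-0.0, -0.0, -0.4]
opening: 26.9
```

>>> apply_moves --targets '[[[182,0,0,-0.5,0,0,0],[182,0,0,-1.2,0,0,0],[150,0.0,0.4,-2.0,0,0,0],[80,0,0.4,-2.3,0,0,0],[0,0,0.4,-2.3,0,0,0],[0,0,0.4,-2.3,0,0,0],[0,0,0.4,-2.3,0,0,0]]]'

```text
t: 13.3
eef_pos: [507.7, 122.2, 115.9]
tcp_rot: [0.749, -0.663, -0.0, 0.0]
wrist_force: [-0.0, 1.0, -0.0]
opening: 57.0
```

```bash
python3 str.py wrist9; python3 go.py 508 122.5 29.5 -83.5
```

```text
rim (annulus mid) centre [508.9 123.4] 1744 tab az line 7.4 tab mid [574.2 130. ] 1477 az from centre 5.8
extents [475.4  90.4] [599.3 155.4]
t 13.35 pos [507.5 122.  115.7] yaw -83.1 tilt 0.07 open 60.7 F [ 0.3  0.4 -0.5] q [-0.74  0.73  0.71  1.99 -0.73  0.7  -1.01]
units [-0.016, -0.025, 3.449] [0.01, -0.0, 0.09]
```

View pics/wrist9.png

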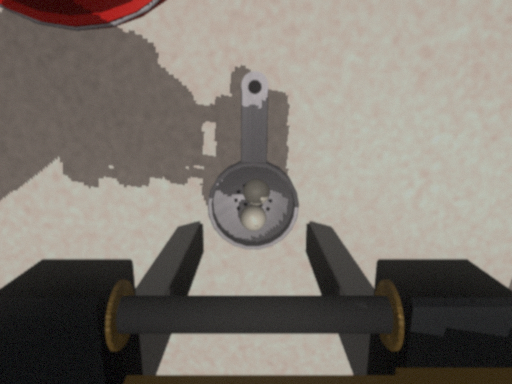

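Both balls lie in the dish, at (256,191) and (253,217), and the jaws are centred on the rim. Next I descend with the gripper fully open.

>>> apply_moves --targets '[[[0,-0.02,-0.05,0.3,0,0,0.04],[0,-0.02,-0.05,0.8,0,0,0.04],[0,-0.02,-0.05,1.4,0,0,0.04],[0,-0.02,-0.05,2.1,0,0,0.04],[0,-0.02,-0.05,2.7,0,0,0.04],[0,-0.02,-0.05,3.1,0,0,0.04],[0,-0.02,-0.05,3.35,0,0,0.04],[0,-0.02,-0.05,3.4,0,0,0.04]]]'

```text
t: 14.02
eef_pos: [508.3, 122.2, 30.2]
tcp_rot: [0.747, -0.665, -0.001, 0.001]
wrist_force: [-0.7, -0.3, 0.1]
opening: 94.0
```

>>> apply_moves --targets '[[[0,0,0,0,0,0,0],[0,0,0,0,0,0,0],[0,0,0,0,0,0,0]]]'

```text
t: 14.27
eef_pos: [509.5, 122.6, 32.3]
tcp_rot: [0.747, -0.665, 0.0, -0.001]
wrist_force: [0.0, -0.0, -0.6]
opening: 94.1
```

```bash
python3 go.py 508.7 122.8 29.5 -83.3
```

```text
t 14.27 pos [509.5 122.6  32.3] yaw -83.3 tilt 0.07 open 94.1 F [ 0.  -0.  -0.6] q [-0.64  0.84  0.56  2.02 -0.89  0.53 -0.89]
units [-0.01, 0.032, 0.11] [-0.01, 0.0, 0.0]
```

>>> apply_moves --targets '[[[0,0,0.03,0.1,0,0,0],[0,0,0.03,0.1,0,0,0],[50,0,0.03,0.1,0,0,0],[58,0,0.03,0.1,0,0,0],[62,0,0.03,0.1,0,0,0],[66,0,0.03,0.1,0,0,0],[69,0,0.03,0.1,0,0,0],[72,0,0.03,0.1,0,0,0]]]' --newtons 10

```text
t: 14.93
eef_pos: [508.2, 122.4, 29.1]
tcp_rot: [0.747, -0.665, -0.0, -0.0]
wrist_force: [0.3, 1.0, -0.0]
opening: 67.8
```

>>> apply_moves --targets '[[[76,0,0,0,0,0,0],[80,0,0,0,0,0,0],[90,0,0,0,0,0,0],[255,0,0,0,0,0,0],[255,0,0,0,0,0,0],[255,0,0,0,0,0,0]]]' --newtons 25

```text
t: 15.43
eef_pos: [508.2, 122.6, 29.1]
tcp_rot: [0.747, -0.665, -0.0, -0.0]
wrist_force: [0.2, 1.0, 0.6]
opening: 65.8
```

```bash
python3 str.py wrist10; python3 go.py 508.7 122.8 29.5 -83.3
```

```text
rim (annulus mid) centre [509.  122.5] 3679 tab az line 8.0 tab mid [574.5 129.7] 3612 az from centre 6.2
extents [485.8  78.8] [599.4 167.8]
t 15.48 pos [508.2 122.5  29.1] yaw -83.3 tilt 0.01 open 65.7 F [-0.5  0.4  0.8] q [-0.64  0.85  0.55  2.03 -0.89  0.53 -0.89]
units [-0.009, -0.02, -0.015] [0.0, 0.0, 0.0]
```

View pics/wrist10.png

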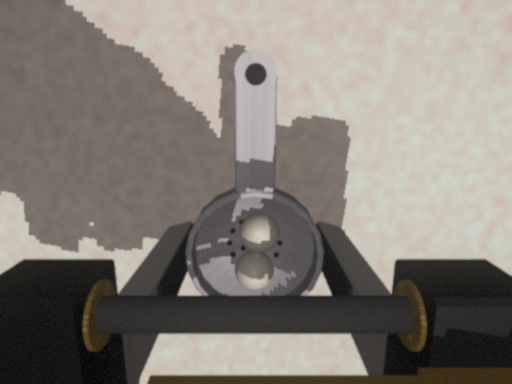

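Rim held across its flats with an opening of 65.7 mm. Both balls are in the dish at (260,230) and (254,268), and the tab is free. Next a slow level lift.

>>> apply_moves --targets '[[[255,0,0,-0.1,0,0,0],[255,0,0,-0.3,0,0,0],[255,0,0,-0.6,0,0,0],[255,0,0,-1.0,0,0,0],[255,0,0,-1.4,0,0,0],[255,0,0,-1.8,0,0,0],[255,0,0,-2.2,0,0,0],[255,0,0,-2.6,0,0,0]]]'

```text
t: 16.15
eef_pos: [508.4, 122.5, 95.5]
tcp_rot: [0.747, -0.665, 0.0, -0.0]
wrist_force: [0.4, -0.5, -2.1]
opening: 65.9
```

>>> apply_moves --targets '[[[255,0,0,-0.4,0,0,0],[255,0,0,-0.8,0,0,0],[255,0,0,-1.2,0,0,0],[255,0,0,-1.6,0,0,0],[255,0,0,-2.0,0,0,0],[255,0,0,-2.4,0,0,0],[255,0,0,-2.8,0,0,0],[255,0,0,-3.1,0,0,0]]]'

```text
t: 16.82
eef_pos: [508.5, 122.4, 172.9]
tcp_rot: [0.747, -0.665, 0.0, -0.0]
wrist_force: [-0.5, -0.0, -1.3]
opening: 65.7
```

>>> apply_moves --targets '[[[255,0,0,-0.2,0,0,0],[255,0,0,-0.3,0,0,0],[255,0,0,-0.35,0,0,0],[255,0,0,-0.35,0,0,0],[255,0,0,-0.35,0,0,0],[255,0,0,-0.35,0,0,0]]]'

```text
t: 17.32
eef_pos: [507.9, 122.4, 180.0]
tcp_rot: [0.747, -0.665, -0.0, 0.0]
wrist_force: [0.2, -0.0, -0.5]
opening: 65.8
```

```bash
cat > look.py <<'E'
import sys
from h import *
from bench import read_camera
k=sys.argv[1]
for n in ["wrist","scene","side"]:
    c=read_camera(n); np.savez(f"{n}{k}.npz",**c)
    im=c["image"][:,:,::-1]
    if n!="wrist": im=cv2.resize(im,None,fx=1.5,fy=1.5)
    cv2.imwrite(f"pics/{n}{k}.png",im)
E
python3 look.py 11; python3 go.py 508.7 122.8 190 3.2
```

```text
t 17.47 pos [508.1 122.4 180.1] yaw -83.3 tilt 0.03 open 65.6 F [ 0.1 -0.4 -1.2] q [-0.81  0.64  0.81  1.94 -0.63  0.84 -1.1 ]
units [-0.013, -0.026, -0.396] [0.01, 0.0, -17.3]
```

View pics/wrist11.png

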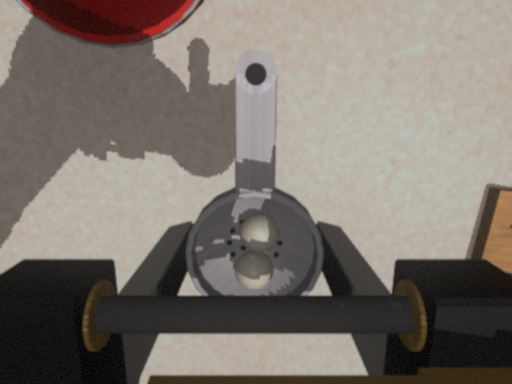

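View pics/side11.png

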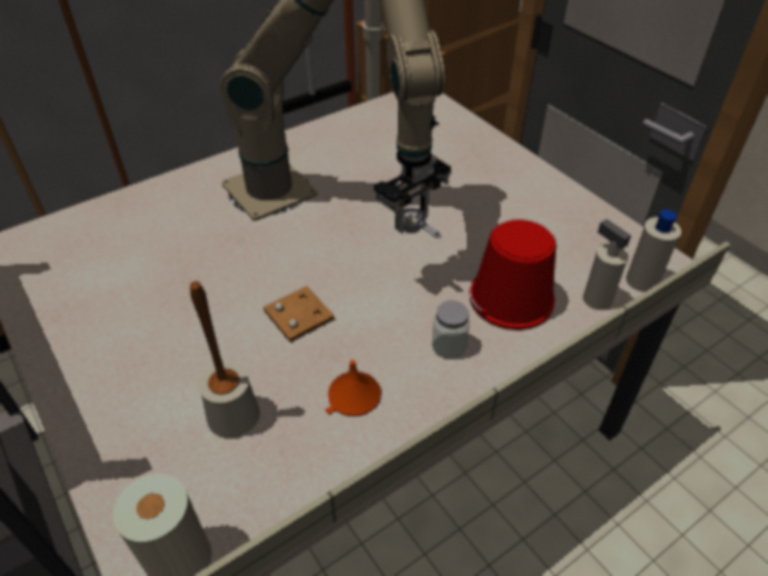

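Lifted level, underside about 151 mm up, balls at (260,230) and (254,268). In the side view the strainer hangs free and nothing else has moved. Next I measure the tab azimuth.

```bash
cat > taz.py <<'E'
import sys
from h import *
from bench import status
c=load(sys.argv[1]+".npz"); z=status.state()["eef_pos"][2]+5.4   # rim/tab top plane
P=pts(c); M=c["cam_to_world"]
m=(abs(P[...,2]-z)<8).astype(np.uint8); m=cv2.morphologyEx(m,cv2.MORPH_OPEN,np.ones((5,5)))
rows=np.arange(95,176,2); L=[];Rr=[]
pl=[]
for r in rows:
    us=np.nonzero(m[r,200:320])[0]+200
    # contiguous about 256
    us=us[(us>225)&(us<290)]
    if len(us)<10: continue
    pl.append(ray(c,(us.min()+us.max())/2,r,z)[:2])
pl=np.array(pl); l=cv2.fitLine(pl.astype(np.float32),cv2.DIST_HUBER,0,.01,.01).ravel()
a=np.degrees(np.arctan2(l[1],l[0])); print("tab az",a,"or",a+180,"n",len(pl),"pts",pl[0].round(1),pl[-1].round(1))
t=status.state()["eef_pos"]
hole=((c["image"].sum(-1)<120)); hole[:55]=0; hole[95:]=0; hole[:,:240]=0; hole[:,272:]=0
v,u=np.nonzero(hole); hp=ray(c,u.mean(),v.mean(),z)[:2]; print("hole px",u.mean().round(1),v.mean().round(1),len(u),hp.round(1),"az from tcp",np.degrees(np.arctan2(hp[1]-t[1],hp[0]-t[0])).round(2))
E
python3 taz.py wrist11
```

```text
tab az 6.222011 or 186.22202 n 41 pts [580.8 130.2] [546.8 126.4]
hole px nan nan 0 [nan nan] az from tcp nantaz.py:19: RuntimeWarning: Mean of empty slice.
  v,u=np.nonzero(hole); hp=ray(c,u.mean(),v.mean(),z)[:2]; print("hole px",u.mean().round(1),v.mean().round(1),len(u),hp.round(1),"az from tcp",np.degrees(np.arctan2(hp[1]-t[1],hp[0]-t[0])).round(2))
  ret = ret.dtype.type(ret / rcount)
```

>>> apply_moves --targets '[[[255,0,0,0,0,0,-0.1],[255,0,0,0,0,0,-0.3],[255,0,0,0,0,0,-0.6],[255,0,0,0,0,0,-1.0],[255,0,0,0,0,0,-1.4],[255,0,0,0,0,0,-1.8],[255,0,0,0,0,0,-2.2],[255,0,0,0,0,0,-2.6]]]'

```text
t: 18.13
eef_pos: [508.3, 122.4, 180.4]
tcp_rot: [0.819, -0.574, 0.0, -0.0]
wrist_force: [0.3, 0.3, -1.3]
opening: 66.2
```

>>> apply_moves --targets '[[[255,0,0,0,0,0,-0.4],[255,0,0,0,0,0,-0.8],[255,0,0,0,0,0,-1.2],[255,0,0,0,0,0,-1.6],[255,0,0,0,0,0,-2.0],[255,0,0,0,0,0,-2.4],[255,0,0,0,0,0,-2.8],[255,0,0,0,0,0,-3.2]]]'

```text
t: 18.8
eef_pos: [508.3, 122.4, 180.4]
tcp_rot: [0.891, -0.455, 0.0, -0.0]
wrist_force: [-0.8, -0.2, -1.8]
opening: 65.7
```

```bash
python3 go.py 508.1 122.4 180 0
```

```text
t 18.8 pos [508.3 122.4 180.4] yaw -54.1 tilt 0.01 open 65.7 F [-0.8 -0.2 -1.8] q [-0.73  0.6   0.67  1.93 -0.51  0.79 -0.71]
units [-0.005, 0.005, 0.017] [-0.0, -0.0, -10.82]
```

>>> apply_moves --targets '[[[255,0,0,0,0,0,-0.4],[255,0,0,0,0,0,-0.8],[255,0,0,0,0,0,-1.2],[255,0,0,0,0,0,-1.6],[255,0,0,0,0,0,-2.0],[255,0,0,0,0,0,-2.4],[255,0,0,0,0,0,-2.8],[255,0,0,0,0,0,-3.2]]]'

```text
t: 19.47
eef_pos: [508.3, 122.4, 180.5]
tcp_rot: [0.945, -0.327, 0.0, -0.0]
wrist_force: [-0.1, 0.5, -1.4]
opening: 65.8
```

>>> apply_moves --targets '[[[255,0,0,0,0,0,-0.4],[255,0,0,0,0,0,-0.8],[255,0,0,0,0,0,-1.2],[255,0,0,0,0,0,-1.6],[255,0,0,0,0,0,-2.0],[255,0,0,0,0,0,-2.4],[255,0,0,0,0,0,-2.8],[255,0,0,0,0,0,-3.2]]]'

```text
t: 20.13
eef_pos: [508.3, 122.3, 180.4]
tcp_rot: [0.981, -0.192, 0.0, -0.0]
wrist_force: [0.2, 0.2, -1.6]
opening: 65.8
```

>>> apply_moves --targets '[[[255,0,0,0,0,0,-0.4],[255,0,0,0,0,0,-0.8],[255,0,0,0,0,0,-1.2],[255,0,0,0,0,0,-1.6],[255,0,0,0,0,0,-2.0],[255,0,0,0,0,0,-2.3],[255,0,0,0,0,0,-2.5],[255,0,0,0,0,0,-2.6]]]'

```text
t: 20.8
eef_pos: [508.3, 122.4, 180.4]
tcp_rot: [0.997, -0.08, 0.0, -0.0]
wrist_force: [-0.6, 0.6, -1.9]
opening: 65.7
```

```bash
python3 go.py 508.1 122.4 180 0
```

```text
t 20.8 pos [508.3 122.4 180.4] yaw -9.2 tilt 0.01 open 65.7 F [-0.6  0.6 -1.9] q [-0.58  0.55  0.44  1.93 -0.34  0.74 -0.11]
units [-0.008, -0.0, 0.017] [-0.0, -0.0, -1.85]
```

>>> apply_moves --targets '[[[255,0,0,0,0,0,-0.2],[255,0,0,0,0,0,-0.5],[255,0,0,0,0,0,-0.9],[255,0,0,0,0,0,-1.3],[255,0,0,0,0,0,-1.6],[255,0,0,0,0,0,-1.78],[255,0,0,0,0,0,-1.84],[255,0,0,0,0,0,-1.84]]]'

```text
t: 21.47
eef_pos: [508.3, 122.4, 180.4]
tcp_rot: [1.0, -0.001, 0.0, -0.0]
wrist_force: [-0.6, -0.4, -1.6]
opening: 65.8
```

>>> apply_moves --targets '[[[255,0,0,0,0,0,0],[255,0,0,0,0,0,0],[255,0,0,0,0,0,0],[255,0,0,0,0,0,0]]]'

```text
t: 21.8
eef_pos: [508.2, 122.5, 180.4]
tcp_rot: [1.0, -0.001, -0.0, 0.0]
wrist_force: [0.6, 0.0, -1.2]
opening: 65.9
```

```bash
python3 look.py 12; python3 go.py 508.1 122.4 180 0; python3 taz.py wrist12 2>/dev/null
```

```text
t 21.95 pos [508.2 122.4 180.4] yaw -0.1 tilt 0.0 open 66.0 F [-0.   0.3 -1.2] q [-0.55  0.54  0.39  1.93 -0.3   0.73  0.01]
units [-0.005, 0.002, 0.014] [0.0, 0.0, -0.02]
tab az 89.19897 or 269.19897 n 41 pts [507.7 196.6] [507.2 162.4]
hole px 257.2 74.3 156 [508.4 204.9] az from tcp 89.88
```

View pics/wrist12.png

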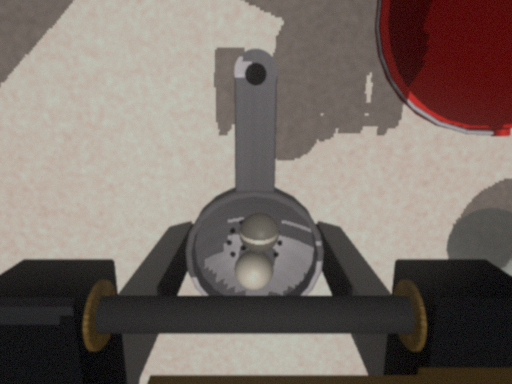

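View pics/scene12.png

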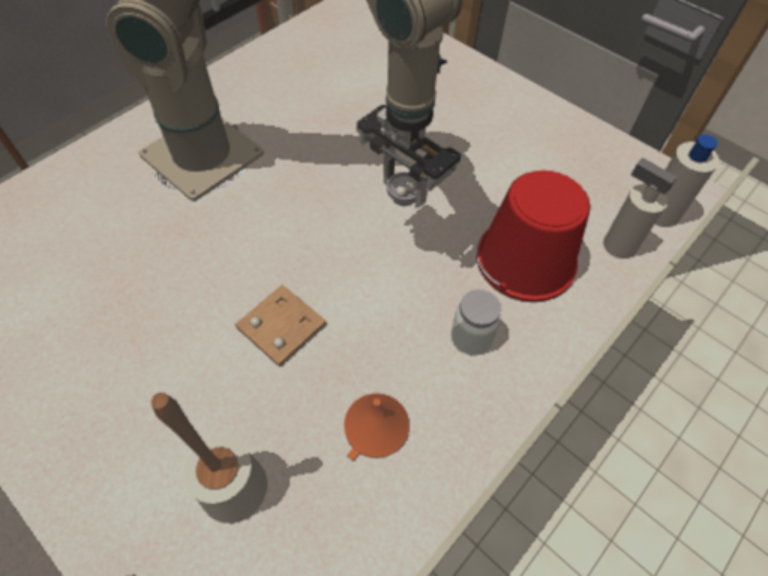

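View pics/side12.png

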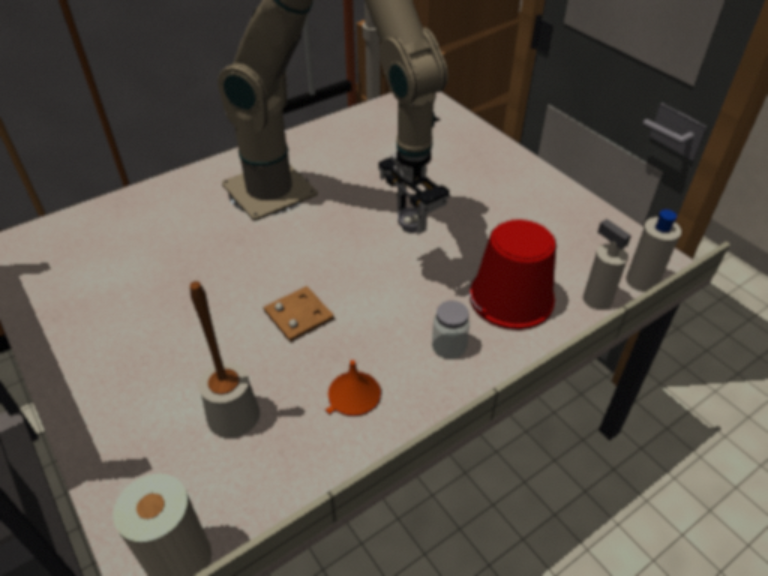

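Tab azimuth measures 89.2° (line fit) and 89.9° (hole), against a door normal of 90.0°±0.1°. The wrist view shows both balls together at (260,230) and (254,270). The scene and side views show two balls left in the pack and nothing else displaced. I hand in now.

```bash
python3 -c "
from bench import status,sign_off
s=status.state();print(s['t'],abs(s['qvel']).max(),s['opening']);print(sign_off())"
```

```text
21.95 0.002200685848363233 65.98871032328087
the job is handed in; nothing more can be done
None
```

The job is done and handed in at t = 21.95 s. I put two balls into the strainer one at a time, gripped it by opposite flats of the rim with 25 N and the tab left free, and lifted it level until its underside was about 151 mm up. Only then did I turn it, about 83°, about its own axis.

Last checks before hand-in:
- **Balls:** both lie together in the middle of the dish, and the other two are still in their pockets.
- **Level and still:** tool tilt was 0.0°, and the fastest joint moved at about 0.002 rad/s.
- **Tab direction:** two measures disagree slightly, 89.2° from the edge line and 89.9° from the hole. The door's normal is 90.0° ± 0.1°, so the tab is square to it within about 1°.
- **Everything else on the shelf:** nothing looks moved in the scene and side views; I compared these by eye and did not measure them.

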